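# Gauge the depth of a drilled socket in a practice bone

## Task

Measure the blind socket drilled in the practice bone block held in the vise: take the depth gauge (the instrument with the sliding foot) from its stand, press its pin gently into the snug socket until it bottoms out, without crushing the foam floor, then slide the foot down until it lies flat on the bone, and leave the gauge standing there for reading. Leave the other instruments and things undisturbed.

Things in the scene. Friction and masses are not known exactly. Their poses are not given: they have to be found in the camera images.
- gauge_handle (a point): Depth gauge, loose, about 0.12 kg, standing upright in one of the three holes of the instrument stand (which one varies). From the tip up: a steel pin 9 mm in diameter, 74 mm long, its end slightly chamfered, then a round grey grip 20 mm in diameter, 24 mm high; 98 mm in all. This point is the centre of the grip, 86 mm above the tip; z along the gauge, up
- gauge_tip (a point): Centre of the flat lower end of the gauge's pin; starts 25 mm below the top face of the stand, in a hole 10.2 mm in diameter
- stand: Fixed aluminium instrument stand, 70 x 190 mm and 35 mm high, three holes in a row along its y axis, 60 mm apart. Origin at the centre of its underside, z up
- foot (a point): Centre of the underside of the gauge's sliding foot: an aluminium disc 40 mm in diameter, 4 mm thick, round the pin, with a sleeve 18 mm in diameter and 18 mm high on it. It slides along the pin under a friction of about 2 N and stays where it is left; it starts 44 to 50 mm above the tip and can be pushed down to 4 mm above it. z along the gauge, up
- socket (a point): Centre of the mouth of the socket in the bone block's top face: a vertical blind hole 11 mm in diameter, 1 mm chamfer, depth unknown, 16 to 40 mm. Its foam wall hugs the pin: from 4 mm below the mouth on, pushing the pin down meets a drag of 3 to 7 N, so it does not sink by itself; the foam floor yields 1 mm per 12 N and is crushed by over 14 N. Axes as the vise's
- vise: Fixed vise on a round base, clamping a cream bone block (60 x 44 mm, 45 mm high, top face 127 mm above the table) between dark jaws on its +y and -y sides; the jaws end 14 mm below that face. Origin at the table under the block's centre, z up; the socket's mouth lies at x 8 mm, y -3 mm
- tamp_mid (a point): Middle of the tamp, a 87 mm tall steel instrument with a mushroom head 26 mm in diameter and no foot, standing in another hole of the stand; leave it
- dilator_mid (a point): Middle of the dilator, an 84 mm tall instrument with a black grip 20 mm wide and no foot, standing in the third hole of the stand; leave it
- mallet: Mallet lying on the drape, 220 mm long; leave it
- driver: Screwdriver lying on the drape, 170 mm long; leave it
- metatarsal: Cream practice bone lying on the drape, 73 mm long; leave it
- spare_block: Spare practice block on the drape, 60 x 44 x 30 mm, no socket; leave it
- flask: White bottle, 120 mm tall; leave it

How it is judged:
By the outcome, as a careful person would: the job done as asked, in the order asked, and still so for the second after the job is handed in, with the robot touching nothing.
It also fails if it takes over 54 s, if anything falls off the work surface, if the arm or the gripper's body presses on something with over 40 N, if the wrist force passes 120 N, or if a joint passes its speed limit or range.

## Robot

A 6-joint arm with a two-finger parallel gripper is mounted at the origin on the work surface. World frame = base frame: x ahead of the robot, y to its left, z up, the work surface at z = 0. Lengths are in mm, angles in degrees, forces in N, time in s.
With the tool pointing down it reaches from about 300 to 850 mm from the base axis. Payload 4.2 kg.
Tool frame: the origin (TCP) lies between the finger pads; the fingertips stand 22 mm ahead of it and the grasp point (between the pads) lies 3 mm ahead of it; z points along the fingers, y is the direction in which the jaws open and shut (so a half turn about z gives the same grasp; the last joint's range is limited). The gripper opens to 91 mm and grips with 3 to 60 N. Pads are 32 mm wide; open, the fingers measure 118 mm over their backs; the gripper's body (76 mm by 178 mm) begins 60 mm behind the grasp point.
Start: joints at [69.442, 18.312, 89.639, -0, 72.044, -1.146], TCP at [191.107, 542.328, 235.976] pointing down, gripper open.
Joint ranges: [-177.97, 177.97], [-48.28, 115.42], [12.27, 149.76], [-77.06, 257.06], [2.81, 150.46], [-146.56, 146.56]. Speed limits (degrees/s): [147.25, 147.25, 180, 180, 180, 180].

## Interface

Orientations are given as [roll, pitch, yaw] about the fixed x, y, z axes, in that order (R = Rz(yaw) Ry(pitch) Rx(roll)).
In Python, from workcell import telemetry, cams, env gives the robot as it stands.
- The arm moves only by the shell command python3 -m inch 'ROWS' [FORCE]. ROWS is JSON, a list of rows, each an object of numbers: "x", "y", "z": the shift along the tool's x, y, z in cm; "yaw": the turn about the tool's z in units of 5 degrees (1.0 is 5 degrees); "gripper": the gripper's target within -1 to 1 (fully open at 1, half-way at 0, shut at -1). A call has 1 to 12 rows; each row shifts and turns the commanded pose from where the row before left it, along the tool's axes as they then stand; what a row does not reach is not made up. A row lasts 1/12 s, in which the tool goes at most 41.7 mm and 7.16 degrees, less where a joint would pass 70% of its speed; a pose out of reach is approached as far as the arm can. A call is refused whole if a number of a shift passes 4.17 or a number of a turn 1, either way. A call with a gripper value outside its range is refused whole. The fingers move at their own pace and stop on an object; FORCE is the grip in N (left out, the last holds). Time passes only in rows, so rows that do not move let the fingers close. It gives the time, the measured TCP pose, the force and the opening at its end, in the units of the state.
- telemetry.state(): the state, without advancing time (a new reading comes with each control period).
- cams.grab_frame(name): name is "scene" or "side" or "wrist"; returns a dict with "pixels" (480x640x3 uint8, red, green, blue), "mtx" (3x3 intrinsics, pixels), "rvec" (rotation vector, rad) and "tvec" (3), from world to camera coordinates, as OpenCV has them. Camera axes: x right, y down, z forward; pixel columns grow to the right and rows downward; lengths in mm; the calibration is good to about 2 mm. A picture is of the moment at which its call begins. There is no depth.
- env.job_done(): hands the job in, once; it reports no verdict.
The state is a dict: "time_s": time; "qpos": joint angles; "qvel": joint speeds; "effort": joint torques, N m; "ee_pos": TCP position; "ee_rot": TCP orientation; "force": force on the tool from outside, world axes, zero at the start; "torque": the same for the moment, N m; "gripper_width": finger opening in mm.
Only numpy, scipy, OpenCV 4.12 (cv2) and the standard library are available. Lean on these libraries where they do the work, as an engineer would, in place of code of your own. Each camera call takes 0.05 s, during which the arm holds its last target. There are 200 camera calls.

## Working session

There is one attempt and no reset: what is moved stays moved. The work goes in short steps, Python scripts to look and compute and a shell command to move; the robot and the scene stay as the last step left them, time stands still between calls to the robot, and variables do not carry over. Pictures are saved under pics/ and viewed, about 8 in all and at most 12, crops included, and the job is handed in when it is done.

```bash
mkdir -p pics; ls; cat > h.py <<'E'
import numpy as np, cv2
from workcell import telemetry, cams, env
def grab(n,save=None):
    f=cams.grab_frame(n); im=cv2.cvtColor(np.asarray(f["pixels"]),cv2.COLOR_RGB2BGR)
    if save: cv2.imwrite("pics/"+save,im); np.savez("pics/"+save+".npz",K=f["mtx"],r=f["rvec"],t=f["tvec"],im=im)
    return f,im
def load(s): return dict(np.load("pics/"+s+".npz"))
def KRt(f):
    g=lambda a,b: np.array(f[a] if a in f else f[b],float)
    return g("K","mtx"),cv2.Rodrigues(g("r","rvec").reshape(3,1))[0],g("t","tvec").reshape(3)
def ray(f,u,v):
    K,R,t=KRt(f); d=R.T@np.linalg.solve(K,[u,v,1.]); return -R.T@t, d/np.linalg.norm(d)
def onz(f,u,v,z):
    o,d=ray(f,u,v); return o+d*(z-o[2])/d[2]
def tri(rs):
    A=0;b=0
    for o,d in rs:
        P=np.eye(3)-np.outer(d,d); A=A+P; b=b+P@o
    x=np.linalg.solve(A,b); return x,[np.linalg.norm((np.eye(3)-np.outer(d,d))@(x-o)) for o,d in rs]
def proj(f,p):
    K,R,t=KRt(f); q=K@(R@np.array(p,float)+t); return q[:2]/q[2]
E
python3 - <<'E'
from h import *
for n in("scene","side","wrist"):
    f,im=grab(n,n+"0.png"); print(n,ray(f,320,240))
print(telemetry.state())
E
```

```text
pics
scene (array([1236.44185779, -795.961937  ,  770.78985068]), array([-0.54303266,  0.63483418, -0.54963724]))
side (array([367.48224887, 734.90538905, 682.9902532 ]), array([ 0.20130516, -0.76153503, -0.61606869]))
wrist (array([131.05138966, 564.40651629, 382.83817657]), array([ 0.23699993, -0.09734838, -0.96662005]))
{'time_s': 0.15, 'qpos': array([ 6.94419716e+01,  1.83434688e+01,  8.96890549e+01, -1.06527448e-03,
        7.20438684e+01, -1.14706265e+00]), 'qvel': array([ 0.07554899, -0.0336846 , -0.29083853,  0.00959495,  0.10166312,
        0.0216889 ]), 'effort': array([ 4.30497194e-04, -4.12772799e+01, -2.32153434e+01,  7.28978380e-02,
        4.33982955e-02, -1.08777554e-04]), 'ee_pos': array([190.99248503, 541.99287028, 235.31974902]), 'ee_rot': array([-1.79923603e+02, -5.16521344e-04,  1.60589363e+02]), 'force': array([-0.13884658, -0.31663904,  0.4944027 ]), 'torque': array([0.01697731, 0.01145271, 0.01453414]), 'gripper_width': 91.0665738648833}
```

View pics/scene0.png

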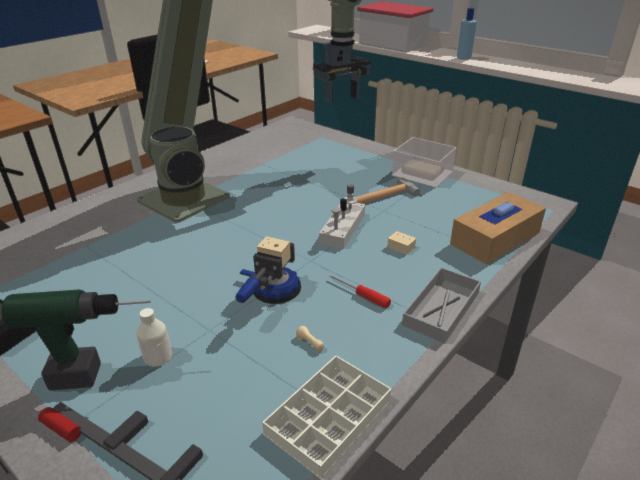

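View pics/side0.png

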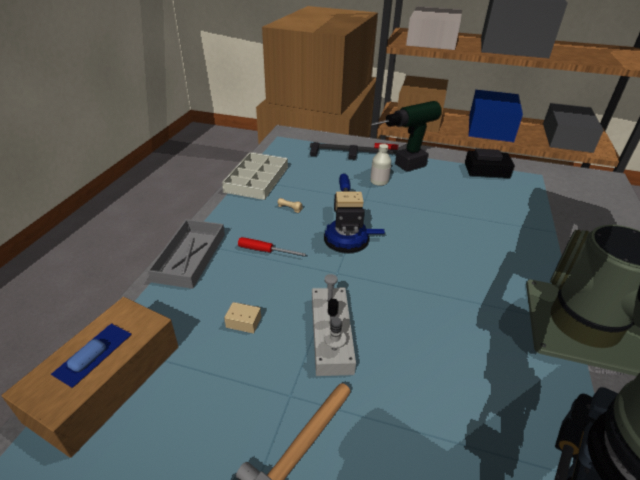

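Scene: the stand is at about (343,222), the vise at (275,265). Side: the stand is at (333,330), the vise at (348,215), and the nearest instrument (336,335) seems to have a foot. Next I'll zoom in.

```bash
python3 - <<'E'
from h import *
def crop(s,x,y,w,h,W,H): return cv2.resize(load(s)["im"][y:y+h,x:x+w],(W,H),interpolation=cv2.INTER_CUBIC)
a=crop("scene0.png",310,170,80,80,400,400-100);
A=np.hstack([crop("scene0.png",310,175,80,60,400,300),crop("side0.png",300,270,80,60,400,300)])
B=np.hstack([crop("scene0.png",235,230,80,60,400,300),crop("side0.png",300,320,80,60,400,300)])
cv2.imwrite("pics/c1.png",np.vstack([A,B]))
E
```

```text
(no output)
```

View pics/c1.png

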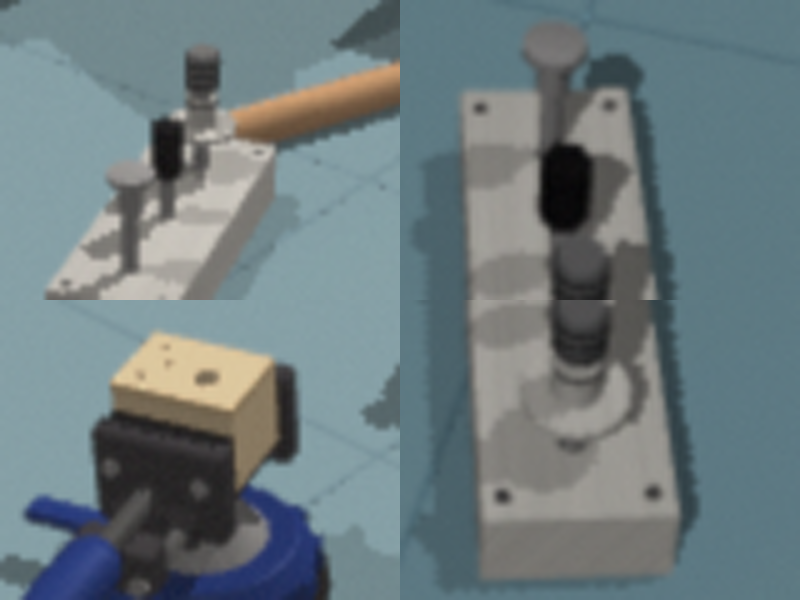

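View pics/wrist0.png

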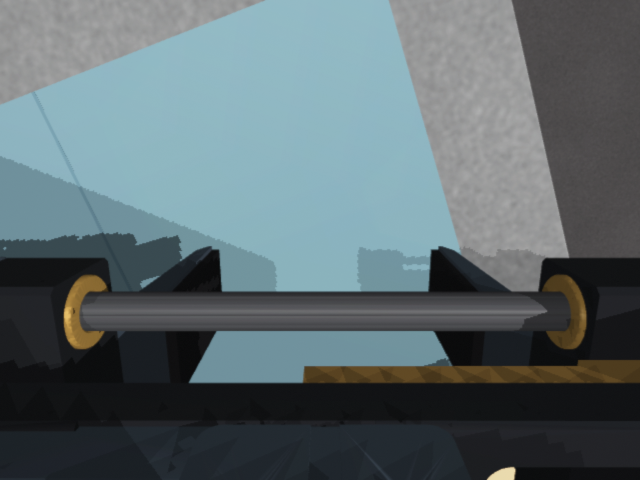

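The gauge is in the stand hole nearest the side camera: grip at about (350.6,189) in scene and (336,326) in side. The socket mouth is at about (276.4,245.4) in scene. The wrist view shows only the gripper and the drape.

```bash
python3 - <<'E'
from h import *
np.set_printoptions(precision=1,suppress=True)
s,d=load("scene0.png"),load("side0.png")
print("grip",tri([ray(s,350.6,189),ray(d,336,325.5)]))
print("griptop",tri([ray(s,350.6,185),ray(d,336,320)]))
for p in((312.4,288.4),(345.6,287.6),(316,364),(356,363)): print("stand",onz(d,*p,35))
for p in((266,236.4),(289.4,242),(282,252),(257.4,246.4),(276.4,245.4)): print("block",onz(s,*p,127))
# block top in side
h=cv2.cvtColor(d["im"],cv2.COLOR_BGR2HSV); m=cv2.inRange(h,(12,60,120),(30,255,255)); m2=np.zeros_like(m); m2[180:215,325:375]=m[180:215,325:375]
c=max(cv2.findContours(m2,0,2)[0],key=cv2.contourArea); a=cv2.approxPolyDP(c,2,True)[:,0]
for p in a: print("side blk",p,onz(d,*p.astype(float),127))
E
```

```text
grip (array([467.3, 235.3,  96.9]), [np.float64(1.5709359877882347), np.float64(1.570935987788298)])
griptop (array([467.9, 234.3, 110. ]), [np.float64(1.3167908304982365), np.float64(1.3167908304983449)])
stand [549.   97.9  35. ]
stand [482.7  74.4  35. ]
stand [488.4 277.2  35. ]
stand [421.4 254.1  35. ]
block [ 494.6 -119.8  127. ]
block [ 552.2 -102.7  127. ]
block [ 566.8 -142.2  127. ]
block [ 509.1 -161.2  127. ]
block [ 539.1 -131.3  127. ]
side blk [336 193] [ 562.9 -140.2  127. ]
side blk [340 206] [540.2 -88.4 127. ]
side blk [362 205] [ 492.8 -108.3  127. ]
side blk [360 192] [ 508.9 -162.7  127. ]
```

```bash
cat > go.py <<'E'
import sys; from h import *
from scipy.spatial.transform import Rotation as Ro
s=telemetry.state(); x,y,z,yaw=map(float,sys.argv[1:5])
R=Ro.from_euler("xyz",s["ee_rot"],degrees=True)
dy=(s["ee_rot"][2]-yaw+180)%360-180   # tool z down
d=np.array([x,y,z])-s["ee_pos"]
t=Ro.from_euler("xyz",[180,0,yaw],degrees=True).inv().apply(d)/10
print("t",s["time_s"],"pos",s["ee_pos"].round(1),"rot",s["ee_rot"].round(2),"F",s["force"].round(1),"w",round(s["gripper_width"],1))
print("turn first (units of 5deg):",round(dy/5,2),"then shift cm:",t.round(2))
E
python3 -m inch '[{"yaw":1},{"yaw":1},{"yaw":1},{"yaw":1},{"yaw":1},{"yaw":1},{"yaw":1},{"yaw":1},{"yaw":1},{"yaw":1},{"yaw":0.26},{}]'; python3 go.py 466.5 233.5 180 109.3
```

```text
t 0.15 pos [191.  542.  235.3] rot [-179.92   -0.    160.59] F [-0.1 -0.3  0.5] w 91.1
turn first (units of 5deg): 10.26 then shift cm: [-38.22  15.81   5.53]invalid input
```

```bash
python3 -m inch '[{"yaw":1},{"yaw":1},{"yaw":1},{"yaw":1},{"yaw":1},{"yaw":1},{"yaw":1},{"yaw":1},{"yaw":1},{"yaw":1},{"yaw":0.26},{"x":0}]'; python3 go.py 466.5 233.5 180 109.3
```

```text
t 0.15 pos [191.  542.  235.3] rot [-179.92   -0.    160.59] F [-0.1 -0.3  0.5] w 91.1
turn first (units of 5deg): 10.26 then shift cm: [-38.22  15.81   5.53]invalid input
```

```bash
python3 -m inch '[{"x":0,"y":0,"z":0,"yaw":1.0,"gripper":1}]'; python3 -m inch --help; python3 go.py 466.5 233.5 180 109.3
```

```text
time_s: 0.23
ee_pos: [191.0, 542.1, 235.5]
ee_rot: [-179.9, 0.0, 155.5]
force: [-0.7, -0.1, 0.6]
gripper_width: 91.3
t 0.2333 pos [191.  542.1 235.5] rot [-1.7994e+02  1.0000e-02  1.5551e+02] F [-0.7 -0.1  0.6] w 91.3
turn first (units of 5deg): 9.24 then shift cm: [-38.23  15.8    5.55]invalid input: not JSON, or not a number
```

```bash
python3 -m inch '[{"x":0,"y":0,"z":0.6,"yaw":1.0,"gripper":1},{"x":0,"y":0,"z":0.6,"yaw":1.0,"gripper":1},{"x":0,"y":0,"z":0.6,"yaw":1.0,"gripper":1},{"x":0,"y":0,"z":0.6,"yaw":1.0,"gripper":1},{"x":0,"y":0,"z":0.6,"yaw":1.0,"gripper":1},{"x":0,"y":0,"z":0.6,"yaw":1.0,"gripper":1},{"x":0,"y":0,"z":0.6,"yaw":1.0,"gripper":1},{"x":0,"y":0,"z":0.6,"yaw":1.0,"gripper":1},{"x":0,"y":0,"z":0.6,"yaw":1.0,"gripper":1},{"x":0,"y":0,"z":0,"yaw":0.24,"gripper":1}]'
python3 -m inch '[{"x":-3.8,"y":1.58,"z":0,"yaw":0,"gripper":1},{"x":-3.8,"y":1.58,"z":0,"yaw":0,"gripper":1},{"x":-3.8,"y":1.58,"z":0,"yaw":0,"gripper":1},{"x":-3.8,"y":1.58,"z":0,"yaw":0,"gripper":1},{"x":-3.8,"y":1.58,"z":0,"yaw":0,"gripper":1},{"x":-3.8,"y":1.58,"z":0,"yaw":0,"gripper":1},{"x":-3.8,"y":1.58,"z":0,"yaw":0,"gripper":1},{"x":-3.8,"y":1.58,"z":0,"yaw":0,"gripper":1},{"x":0,"y":0,"z":0,"yaw":0,"gripper":1}]'
python3 go.py 466.5 233.5 180 109.3
```

```text
time_s: 1.07
ee_pos: [190.8, 541.5, 180.4]
ee_rot: [-179.9, 0.1, 109.3]
force: [0.7, 0.0, -0.1]
gripper_width: 91.4
time_s: 1.82
ee_pos: [415.4, 292.8, 182.3]
ee_rot: [179.9, 0.2, 109.1]
force: [-0.4, 1.2, -0.3]
gripper_width: 91.3
t 1.8167 pos [415.4 292.8 182.3] rot [1.7988e+02 1.6000e-01 1.0911e+02] F [-0.4  1.2 -0.3] w 91.3
turn first (units of 5deg): -0.04 then shift cm: [-7.29  2.86  0.23]
```

Shifts over 3.3 cm or so get cut. I'll finish the approach and look with the wrist camera.

```bash

python3 -m inch '[{"x":-2.43,"y":0.95,"z":0,"yaw":0,"gripper":1},{"x":-2.43,"y":0.95,"z":0,"yaw":0,"gripper":1},{"x":-2.43,"y":0.95,"z":0.2,"yaw":0,"gripper":1},{"x":0,"y":0,"z":0,"yaw":0,"gripper":1}]'
python3 go.py 466.5 233.5 180 109.3; python3 - <<'E'
from h import *
grab("wrist","w1.png"); f,im=grab("side","s1.png"); grab("scene","sc1.png")
print(proj(load("w1.png"),[466.5,233.5,108]),proj(load("w1.png"),[466.1,232.7,35]))
E
```

```text
time_s: 2.15
ee_pos: [464.6, 235.9, 180.0]
ee_rot: [179.9, 0.1, 109.3]
force: [0.1, 0.6, 0.1]
gripper_width: 90.8
t 2.15 pos [464.6 235.9 180. ] rot [1.7994e+02 9.0000e-02 1.0928e+02] F [0.1 0.6 0.1] w 90.8
turn first (units of 5deg): -0.0 then shift cm: [-0.29  0.1  -0.  ]
[323.17901158 257.13642503] [322.56339859 228.16585349]
```

View pics/w1.png

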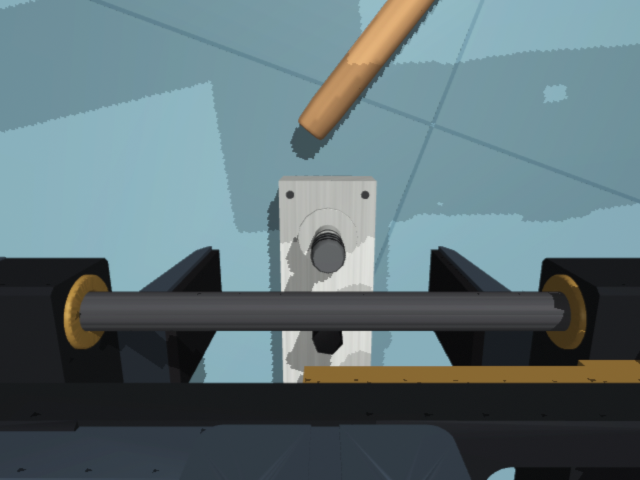

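The wrist view shows the grip top at about (328,255) between the fingers. The foot is behind it at (327,230) and the mallet handle is at (320,125).

```bash
python3 - <<'E'
from h import *
w=load("w1.png"); print(onz(w,328,255,108))
for p in((281,180),(375,180)): print(onz(w,*p,35))
E
```

```text
[468.62410227 235.56458619 108.        ]
[426.60629704 256.11946212  35.        ]
[489.65675013 278.25790884  35.        ]
```

```bash
python3 go.py 467.8 234.8 102 109.3
python3 -m inch '[{"x":-0.21,"y":0.27,"z":1.5,"yaw":0,"gripper":0.2},{"x":0,"y":0,"z":2,"yaw":0,"gripper":0},{"x":0,"y":0,"z":2,"yaw":0,"gripper":-0.2},{"x":0,"y":0,"z":1.5,"yaw":0,"gripper":-0.2},{"x":0,"y":0,"z":0.8,"yaw":0,"gripper":-0.2},{"x":0,"y":0,"z":0,"yaw":0,"gripper":-0.2}]' 25
python3 go.py 467.8 234.8 102 109.3; python3 - <<'E'
from h import *
_,a=grab("wrist"); _,b=grab("scene"); _,c=grab("side")
z=lambda im,x,y:cv2.resize(im[y:y+75,x:x+100],(400,300),interpolation=cv2.INTER_CUBIC)
cv2.imwrite("pics/c2.png",np.vstack([np.hstack([z(b,300,150),z(c,290,275)]),np.hstack([cv2.resize(a,(400,300)),z(b,300,150)*0])]))
E
```

```text
t 2.3 pos [462.  238.6 180. ] rot [-1.7998e+02 -4.0000e-02  1.0940e+02] F [ 0.9  0.5 -0.1] w 91.2
turn first (units of 5deg): 0.02 then shift cm: [-0.55  0.42  7.8 ]
time_s: 2.8
ee_pos: [463.9, 237.6, 100.5]
ee_rot: [-179.8, 0.0, 109.5]
force: [0.3, -0.4, 0.7]
gripper_width: 54.4
t 2.8 pos [463.9 237.6 100.5] rot [-179.79    0.    109.49] F [ 0.3 -0.4  0.7] w 54.4
turn first (units of 5deg): 0.04 then shift cm: [-0.39  0.28 -0.15]
```

View pics/c2.png

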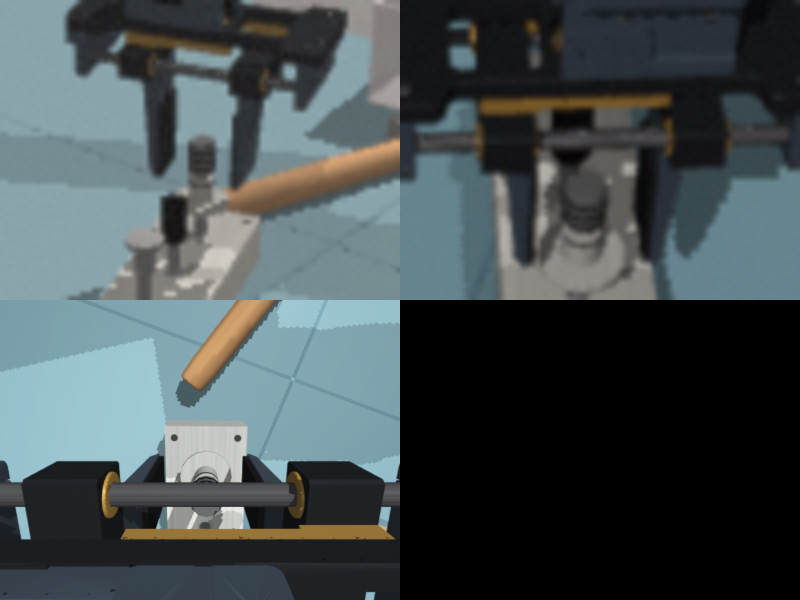

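The fingers straddle the grip (c2: scene tile (200,155), side tile (582,190)). I'll centre the gripper and close it.

```bash

python3 -m inch '[{"x":-0.35,"y":0.25,"z":0,"yaw":0,"gripper":-0.2},{"x":0,"y":0,"z":0,"yaw":0,"gripper":-0.2},{"x":0,"y":0,"z":0,"yaw":0,"gripper":-0.2},{"x":0,"y":0,"z":0,"yaw":0,"gripper":-0.2}]' 25
python3 go.py 467.8 234.8 102 109.3
```

```text
time_s: 3.28
ee_pos: [469.4, 234.6, 102.4]
ee_rot: [179.9, -0.0, 109.4]
force: [-0.1, -0.2, -0.5]
gripper_width: 36.5
t 3.2833 pos [469.4 234.6 102.4] rot [ 1.7995e+02 -1.0000e-02  1.0937e+02] F [-0.1 -0.2 -0.5] w 36.5
turn first (units of 5deg): 0.01 then shift cm: [ 0.07 -0.15  0.04]
```

```bash

python3 -m inch '[{"x":0.0,"y":-0.1,"z":0,"yaw":0,"gripper":-0.45},{"x":0,"y":0,"z":0,"yaw":0,"gripper":-0.5},{"x":0,"y":0,"z":0,"yaw":0,"gripper":-0.5},{"x":0,"y":0,"z":0,"yaw":0,"gripper":-0.5}]' 25
python3 -m inch '[{"x":0,"y":0,"z":0,"yaw":0,"gripper":-1},{"x":0,"y":0,"z":0,"yaw":0,"gripper":-1},{"x":0,"y":0,"z":0,"yaw":0,"gripper":-1},{"x":0,"y":0,"z":0,"yaw":0,"gripper":-1}]' 25
python3 go.py 467.8 234.8 102 109.3
```

```text
time_s: 3.62
ee_pos: [468.1, 234.3, 102.0]
ee_rot: [180.0, -0.0, 109.4]
force: [-0.0, -0.8, 0.2]
gripper_width: 22.6
time_s: 3.95
ee_pos: [468.1, 234.3, 101.9]
ee_rot: [-180.0, -0.0, 109.4]
force: [0.5, -0.3, -1.3]
gripper_width: 19.2
t 3.95 pos [468.1 234.3 101.9] rot [-179.99   -0.    109.39] F [ 0.5 -0.3 -1.3] w 19.2
turn first (units of 5deg): 0.02 then shift cm: [ 0.05 -0.01 -0.01]
```

```bash

python3 -m inch '[{"x":0,"y":0,"z":-0.5,"yaw":0,"gripper":-1},{"x":0,"y":0,"z":-1,"yaw":0,"gripper":-1},{"x":0,"y":0,"z":-1,"yaw":0,"gripper":-1},{"x":0,"y":0,"z":-1.5,"yaw":0,"gripper":-1},{"x":0,"y":0,"z":-2,"yaw":0,"gripper":-1},{"x":0,"y":0,"z":-2,"yaw":0,"gripper":-1},{"x":0,"y":0,"z":-2,"yaw":0,"gripper":-1},{"x":0,"y":0,"z":-2,"yaw":0,"gripper":-1},{"x":0,"y":0,"z":-2,"yaw":0,"gripper":-1},{"x":0,"y":0,"z":0,"yaw":0,"gripper":-1},{"x":0,"y":0,"z":0,"yaw":0,"gripper":-1}]'
python3 go.py 539.2 -131.8 240 109.3
```

```text
time_s: 4.87
ee_pos: [468.6, 234.5, 243.5]
ee_rot: [179.8, -0.0, 109.4]
force: [0.0, -0.7, -2.7]
gripper_width: 18.8
t 4.8667 pos [468.6 234.5 243.5] rot [ 1.7980e+02 -2.0000e-02  1.0939e+02] F [ 0.  -0.7 -2.7] w 18.8
turn first (units of 5deg): 0.02 then shift cm: [-36.91  -5.44   0.35]
```

```bash

python3 -m inch '[{"x":-1.5,"y":-0.22,"z":0,"yaw":0,"gripper":-1},{"x":-2.5,"y":-0.37,"z":0,"yaw":0,"gripper":-1},{"x":-3,"y":-0.44,"z":0,"yaw":0,"gripper":-1},{"x":-3,"y":-0.44,"z":0,"yaw":0,"gripper":-1},{"x":-3,"y":-0.44,"z":0,"yaw":0,"gripper":-1},{"x":-3,"y":-0.44,"z":0,"yaw":0,"gripper":-1},{"x":-3,"y":-0.44,"z":0,"yaw":0,"gripper":-1},{"x":-3,"y":-0.44,"z":0,"yaw":0,"gripper":-1},{"x":-3,"y":-0.44,"z":0,"yaw":0,"gripper":-1},{"x":-3,"y":-0.44,"z":0,"yaw":0,"gripper":-1},{"x":-3,"y":-0.44,"z":0,"yaw":0,"gripper":-1},{"x":-2,"y":-0.3,"z":0,"yaw":0,"gripper":-1}]'
python3 -m inch '[{"x":-1.5,"y":-0.2,"z":0,"yaw":0,"gripper":-1},{"x":0,"y":0,"z":0,"yaw":0,"gripper":-1},{"x":0,"y":0,"z":0,"yaw":0,"gripper":-1}]'
python3 go.py 539.2 -131.8 240 109.3
```

```text
time_s: 5.87
ee_pos: [531.4, -95.5, 240.3]
ee_rot: [-179.9, -0.0, 109.3]
force: [0.5, -0.0, -1.7]
gripper_width: 19.2
time_s: 6.12
ee_pos: [534.3, -108.1, 240.5]
ee_rot: [-179.9, -0.1, 109.3]
force: [0.9, 0.2, -1.6]
gripper_width: 19.1
t 6.1167 pos [ 534.3 -108.1  240.5] rot [-1.7987e+02 -1.2000e-01  1.0929e+02] F [ 0.9  0.2 -1.6] w 19.1
turn first (units of 5deg): -0.0 then shift cm: [-2.4  -0.32  0.05]
```

```bash

python3 - <<'E'
from h import *
grab("wrist","w2.png")
E
python3 -m inch '[{"x":-1.2,"y":-0.16,"z":0,"yaw":0,"gripper":-1},{"x":-1.2,"y":-0.16,"z":0.5,"yaw":0,"gripper":-1},{"x":0,"y":0,"z":0.5,"yaw":0,"gripper":-1},{"x":0,"y":0,"z":0,"yaw":0,"gripper":-1},{"x":0,"y":0,"z":0,"yaw":0,"gripper":-1},{"x":0,"y":0,"z":0,"yaw":0,"gripper":-1}]'
python3 go.py 539.2 -131.8 230 109.3;python3 - <<'E'
from h import *
grab("wrist","w3.png"); grab("scene","sc3.png"); grab("side","s3.png")
z=lambda s,x,y,w,h:cv2.resize(load(s)["im"][y:y+h,x:x+w],(400,300),interpolation=cv2.INTER_CUBIC)
cv2.imwrite("pics/c3.png",np.vstack([np.hstack([z("sc3.png",240,190,80,60),z("s3.png",310,150,80,60)]),np.hstack([z("w2.png",220,180,200,150),z("w3.png",220,180,200,150)])]))
E
```

```text
time_s: 6.67
ee_pos: [539.9, -131.3, 231.8]
ee_rot: [-180.0, -0.0, 109.4]
force: [0.5, -0.1, -1.3]
gripper_width: 19.2
t 6.6667 pos [ 539.9 -131.3  231.8] rot [-1.7999e+02 -3.0000e-02  1.0940e+02] F [ 0.5 -0.1 -1.3] w 19.2
turn first (units of 5deg): 0.02 then shift cm: [-0.03 -0.08  0.18]
```

View pics/c3.png

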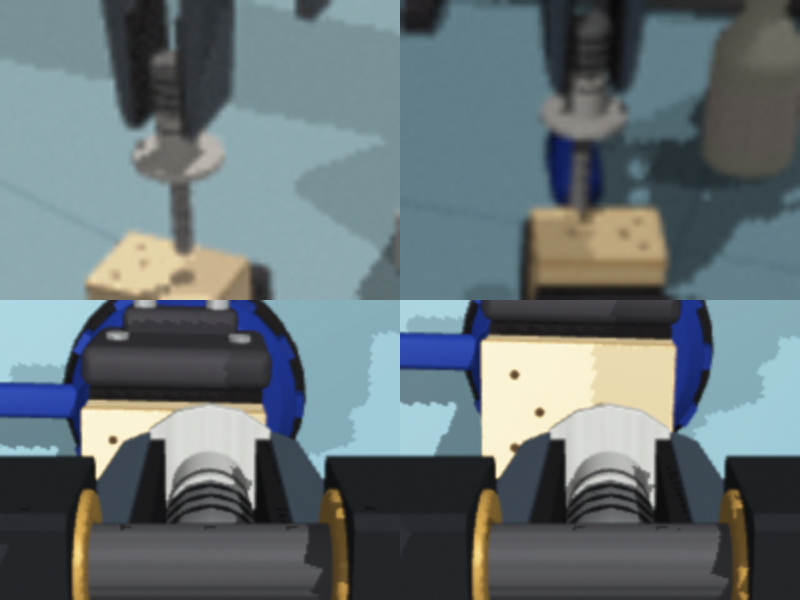

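In c3 the gauge is held above the block, with the tip at scene (276.8,240) and side (346,194.4). It looks a little tilted, so I'll measure that.

```bash
python3 - <<'E'
from h import *
np.set_printoptions(precision=1,suppress=True)
s,d=load("sc3.png"),load("s3.png")
print("tip",tri([ray(s,276.8,239.6),ray(d,346,194.2)]))
print("griptop",tri([ray(s,273,201),ray(d,348.6,155)]))
tcp=np.array([539.9,-131.3,231.8])
for o in(6,-91.9): print([proj(c,tcp+[0,0,o]) for c in(s,d)])
# subpixel: dark pin centre per row, against background
for n,c,(x0,x1),rows in(("scene",s,(268,284),range(224,238,3)),("side",d,(340,352),range(178,191,3))):
    for r in rows:
        g=c["im"][r,x0:x1].astype(int); print(n,r,x0,[tuple(p) for p in g[:, [0,2]].tolist()])
E
```

```text
tip (array([ 535.4, -125.3,  137.9]), [np.float64(0.055964041027913955), np.float64(0.055964041027891626)])
griptop (array([ 536.1, -128.8,  237.9]), [np.float64(0.6706790747986419), np.float64(0.6706790747987466)])
[array([273.7, 202.2]), array([347.4, 154.2])]
[array([276.3, 240.7]), array([344.8, 191.8])]
scene 224 268 [(116, 112), (113, 118), (108, 113), (118, 126), (119, 127), (104, 111), (102, 108), (100, 105), (111, 118), (151, 162), (161, 172), (145, 154), (134, 142), (121, 124), (137, 132), (155, 133)]
scene 227 268 [(175, 140), (175, 142), (176, 141), (175, 141), (173, 141), (164, 134), (92, 87), (76, 80), (73, 77), (92, 89), (158, 135), (173, 140), (176, 141), (177, 142), (176, 141), (175, 141)]
scene 230 268 [(176, 142), (177, 144), (177, 141), (176, 142), (176, 141), (169, 137), (106, 95), (79, 81), (77, 80), (94, 91), (156, 133), (174, 142), (174, 140), (176, 142), (177, 143), (177, 143)]
scene 233 268 [(175, 142), (176, 142), (176, 141), (176, 142), (175, 141), (171, 138), (122, 104), (81, 80), (75, 76), (77, 77), (132, 115), (172, 140), (177, 143), (177, 142), (176, 1
[... 188 characters left out ...]
142), (177, 143), (176, 142)]
side 178 340 [(58, 15), (80, 15), (89, 20), (93, 30), (82, 40), (58, 55), (54, 56), (56, 53), (64, 51), (75, 56), (72, 55), (71, 52)]
side 181 340 [(74, 16), (84, 16), (92, 17), (91, 23), (83, 50), (83, 81), (79, 80), (67, 62), (59, 32), (66, 27), (71, 45), (75, 53)]
side 184 340 [(75, 23), (83, 15), (94, 19), (96, 30), (87, 60), (88, 87), (80, 81), (71, 60), (74, 29), (71, 22), (67, 37), (75, 53)]
side 187 340 [(87, 37), (82, 18), (90, 18), (90, 38), (86, 71), (90, 90), (78, 79), (68, 55), (63, 21), (55, 16), (62, 34), (75, 52)]
side 190 340 [(118, 86), (80, 49), (67, 35), (66, 50), (79, 81), (89, 92), (78, 79), (55, 53), (43, 29), (59, 39), (74, 56), (77, 62)]
```

```bash
python3 - <<'E'
from h import *
np.set_printoptions(precision=1,suppress=True)
for n,guess in(("scene0.png",(539.2,-131.8,127)),("side0.png",(539.2,-131.8,127))):
    c=load(n); u,v=proj(c,guess); print(n,u,v)
    x0,y0=int(round(u))-7,int(round(v))-5
    g=c["im"][y0:y0+11,x0:x0+15,2].astype(float); print(x0,y0); print(g.astype(int))
    bg=np.median(g[2:9,2:13]); 
    win=g[2:9,3:12]; yy,xx=np.mgrid[2:9,3:12]; w=np.clip(bg*0.92-win,0,None)
    cu,cv=(w*xx).sum()/w.sum()+x0,(w*yy).sum()/w.sum()+y0
    print("centroid",cu,cv,onz(c,cu,cv,127))
E
```

```text
scene0.png 276.281390057707 245.5117198560268
269 241
[[217 221 220 219 220 221 220 220 220 220 221 220 221 220 219]
 [199 218 221 220 220 220 220 220 220 219 220 220 220 220 220]
 [216 220 220 220 220 218 213 212 213 216 219 221 220 221 221]
 [220 220 220 220 218 194 154 148 155 186 218 220 220 220 220]
 [221 221 219 220 212 143 120 119 127 160 217 220 220 220 220]
 [220 221 220 221 215 151 137 143 152 192 219 220 221 220 221]
 [220 220 220 221 220 215 202 215 216 218 220 220 220 220 220]
 [213 217 219 220 220 220 219 220 220 220 220 221 220 220 213]
 [149 183 206 210 214 215 217 219 219 220 220 219 220 215 174]
 [114 121 126 139 150 179 188 206 213 214 217 220 218 186 138]
 [115 114 114 114 113 120 122 128 146 163 187 204 201 144 131]]
centroid 275.8340528872099 245.08364813815433 [ 537.2 -131.2  127. ]
side0.png 344.7985109178294 196.43356356407867
338 191
[[132 131 129 121 108 105 110 111 111 108 103 109 112 114 112]
 [177 178 179 182 181 174 174 174 174 174 174 174 174 175 174]
 [183 182 183 183 182 182 182 181 183 182 182 182 182 182 183]
 [182 182 183 182 183 182 180 179 181 179 181 182 182 183 182]
 [182 183 182 182 180 173 161 162 167 164 174 181 183 181 182]
 [182 183 183 182 177 162 140 144 153 153 160 177 182 183 182]
 [180 183 182 182 182 176 162 162 165 165 170 180 182 182 182]
 [181 181 182 183 183 182 181 180 182 180 182 182 183 183 182]
 [181 182 183 182 183 183 183 182 183 183 182 183 182 183 182]
 [178 181 181 182 182 181 181 181 181 181 182 182 181 182 181]
 [165 169 169 170 169 169 169 170 168 169 169 170 170 169 168]]
centroid 345.24226804123714 196.0 [ 538.6 -134.   127. ]
```

```bash
python3 go.py 538.4 -132.3 222 109.3
python3 -m inch '[{"x":0,"y":0,"z":0.3,"yaw":0,"gripper":-1},{"x":0,"y":0,"z":0.3,"yaw":0,"gripper":-1},{"x":0,"y":0,"z":0,"yaw":0,"gripper":-1},{"x":0,"y":0,"z":0,"yaw":0,"gripper":-1},{"x":0,"y":0,"z":0,"yaw":0,"gripper":-1}]'
python3 go.py 538.4 -132.3 218 109.3
```

```text
t 6.8167 pos [ 540.1 -131.3  232.2] rot [179.98   0.   109.41] F [-0.1  0.  -1.4] w 18.5
turn first (units of 5deg): 0.02 then shift cm: [-0.04 -0.19  1.02]
time_s: 7.23
ee_pos: [540.0, -131.6, 225.9]
ee_rot: [180.0, -0.0, 109.4]
force: [0.3, 0.5, -1.8]
gripper_width: 19.5
t 7.2333 pos [ 540.  -131.6  225.9] rot [180.    -0.   109.39] F [ 0.3  0.5 -1.8] w 19.5
turn first (units of 5deg): 0.02 then shift cm: [-0.02 -0.18  0.79]
```

```bash

python3 -m inch '[{"x":-0.02,"y":-0.16,"z":0,"yaw":0,"gripper":-1},{"x":0,"y":0,"z":0.2,"yaw":0,"gripper":-1},{"x":0,"y":0,"z":0.2,"yaw":0,"gripper":-1},{"x":0,"y":0,"z":0.2,"yaw":0,"gripper":-1},{"x":0,"y":0,"z":0,"yaw":0,"gripper":-1},{"x":0,"y":0,"z":0,"yaw":0,"gripper":-1}]'
python3 -m inch '[{"x":0,"y":0,"z":0.1,"yaw":0,"gripper":-1},{"x":0,"y":0,"z":0.1,"yaw":0,"gripper":-1},{"x":0,"y":0,"z":0,"yaw":0,"gripper":-1}]'
python3 -m inch '[{"x":0,"y":0,"z":0.1,"yaw":0,"gripper":-1},{"x":0,"y":0,"z":0,"yaw":0,"gripper":-1}]'
```

```text
time_s: 7.73
ee_pos: [538.5, -132.3, 219.7]
ee_rot: [-180.0, -0.0, 109.4]
force: [-0.3, 0.0, -2.1]
gripper_width: 19.3
time_s: 7.98
ee_pos: [538.5, -132.3, 217.7]
ee_rot: [-180.0, -0.0, 109.4]
force: [-0.1, -0.3, -0.9]
gripper_width: 19.0
time_s: 8.15
ee_pos: [538.5, -132.3, 216.8]
ee_rot: [-180.0, -0.0, 109.4]
force: [-0.3, -0.1, -1.9]
gripper_width: 18.8
```

```bash

python3 -m inch '[{"x":0,"y":0,"z":0.1,"yaw":0,"gripper":-1},{"x":0,"y":0,"z":0,"yaw":0,"gripper":-1}]'
python3 -m inch '[{"x":0,"y":0,"z":0.1,"yaw":0,"gripper":-1},{"x":0,"y":0,"z":0,"yaw":0,"gripper":-1}]'
python3 -m inch '[{"x":0,"y":0,"z":0.1,"yaw":0,"gripper":-1},{"x":0,"y":0,"z":0,"yaw":0,"gripper":-1}]'
python3 -m inch '[{"x":0,"y":0,"z":0.1,"yaw":0,"gripper":-1},{"x":0,"y":0,"z":0,"yaw":0,"gripper":-1}]'
```

```text
time_s: 8.32
ee_pos: [538.5, -132.3, 215.8]
ee_rot: [-180.0, -0.0, 109.4]
force: [0.8, -0.7, -1.6]
gripper_width: 19.3
time_s: 8.48
ee_pos: [538.5, -132.3, 214.8]
ee_rot: [-180.0, -0.0, 109.4]
force: [-0.6, 0.3, -1.0]
gripper_width: 18.8
time_s: 8.65
ee_pos: [538.5, -132.4, 213.8]
ee_rot: [-180.0, 0.0, 109.4]
force: [-0.0, -0.5, -1.9]
gripper_width: 19.0
time_s: 8.82
ee_pos: [538.7, -132.3, 212.8]
ee_rot: [180.0, 0.0, 109.4]
force: [0.6, -0.3, -1.8]
gripper_width: 18.8
```

```bash

for i in 1 2 3 4; do :; done
python3 -m inch '[{"x":0,"y":0,"z":0.05,"yaw":0,"gripper":-1},{"x":0,"y":0,"z":0.05,"yaw":0,"gripper":-1}]'
python3 -m inch '[{"x":0,"y":0,"z":0.05,"yaw":0,"gripper":-1},{"x":0,"y":0,"z":0.05,"yaw":0,"gripper":-1}]'
python3 -m inch '[{"x":0,"y":0,"z":0.05,"yaw":0,"gripper":-1},{"x":0,"y":0,"z":0.05,"yaw":0,"gripper":-1}]'
python3 - <<'E'
from h import *
grab("scene","sc4.png"); grab("side","s4.png")
z=lambda s,x,y,w,h:cv2.resize(load(s)["im"][y:y+h,x:x+w],(400,300),interpolation=cv2.INTER_CUBIC)
cv2.imwrite("pics/c4.png",np.hstack([z("sc4.png",240,200,80,60),z("s4.png",310,155,80,60)]))
E
```

```text
time_s: 8.98
ee_pos: [538.8, -132.4, 212.1]
ee_rot: [180.0, 0.0, 109.4]
force: [-0.5, 0.1, 0.1]
gripper_width: 19.0
time_s: 9.15
ee_pos: [538.8, -132.4, 211.2]
ee_rot: [180.0, 0.0, 109.4]
force: [0.7, 0.1, 0.8]
gripper_width: 19.2
time_s: 9.32
ee_pos: [538.9, -132.3, 210.2]
ee_rot: [179.9, 0.0, 109.4]
force: [0.0, -1.0, 1.6]
gripper_width: 19.1
```

View pics/c4.png

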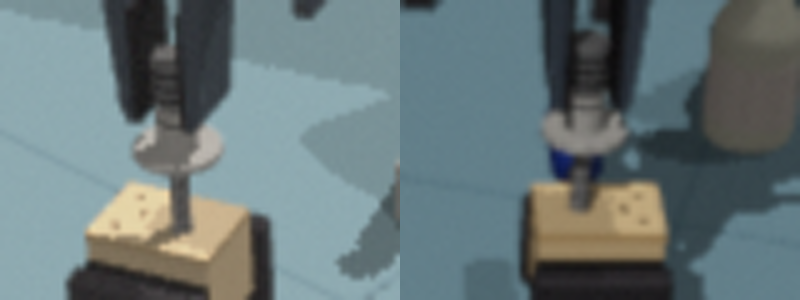

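Pin has entered the socket (scene (276,246), side (346,196)), and the drag is appearing. I'll advance in small steps, with a check that stops on force.

```bash
cat > g.py <<'E'
import sys; from workcell import telemetry
s=telemetry.state(); print("z %.2f F %s w %.1f"%(s["ee_pos"][2],s["force"].round(1),s["gripper_width"])); sys.exit(s["force"][2]>float(sys.argv[1]))
E
set -e
python3 -m inch '[{"x":0,"y":0,"z":0.05,"yaw":0,"gripper":-1},{"x":0,"y":0,"z":0.05,"yaw":0,"gripper":-1}]' >/dev/null; python3 g.py 6.5
python3 -m inch '[{"x":0,"y":0,"z":0.05,"yaw":0,"gripper":-1},{"x":0,"y":0,"z":0.05,"yaw":0,"gripper":-1}]' >/dev/null; python3 g.py 6.5
python3 -m inch '[{"x":0,"y":0,"z":0.05,"yaw":0,"gripper":-1},{"x":0,"y":0,"z":0.05,"yaw":0,"gripper":-1}]' >/dev/null; python3 g.py 6.5
python3 -m inch '[{"x":0,"y":0,"z":0.05,"yaw":0,"gripper":-1},{"x":0,"y":0,"z":0.05,"yaw":0,"gripper":-1}]' >/dev/null; python3 g.py 6.5
python3 -m inch '[{"x":0,"y":0,"z":0.05,"yaw":0,"gripper":-1},{"x":0,"y":0,"z":0.05,"yaw":0,"gripper":-1}]' >/dev/null; python3 g.py 6.5
```

```text
z 209.22 F [0.2 0.3 2.5] w 19.1False
```

```bash
sed -i 's/sys.exit(\(.*\))$/sys.exit(int(\1))/' g.py
set -e
python3 -m inch '[{"x":0,"y":0,"z":0.05,"yaw":0,"gripper":-1},{"x":0,"y":0,"z":0.05,"yaw":0,"gripper":-1}]' >/dev/null; python3 g.py 6.5
python3 -m inch '[{"x":0,"y":0,"z":0.05,"yaw":0,"gripper":-1},{"x":0,"y":0,"z":0.05,"yaw":0,"gripper":-1}]' >/dev/null; python3 g.py 6.5
python3 -m inch '[{"x":0,"y":0,"z":0.05,"yaw":0,"gripper":-1},{"x":0,"y":0,"z":0.05,"yaw":0,"gripper":-1}]' >/dev/null; python3 g.py 6.5
python3 -m inch '[{"x":0,"y":0,"z":0.05,"yaw":0,"gripper":-1},{"x":0,"y":0,"z":0.05,"yaw":0,"gripper":-1}]' >/dev/null; python3 g.py 6.5
```

```text
z 208.17 F [1.1 0.4 3. ] w 19.2
z 207.13 F [ 1.4 -0.4  2.3] w 19.1
z 206.09 F [ 2.3 -0.7  3.5] w 19.0
z 205.01 F [ 2.7 -0.8  3.2] w 19.3
```

```bash
set -e
python3 -m inch '[{"x":-0.03,"y":0.04,"z":0.025,"yaw":0,"gripper":-1},{"x":0,"y":0,"z":0.025,"yaw":0,"gripper":-1}]' >/dev/null; python3 g.py 6.5
python3 -m inch '[{"x":0,"y":0,"z":0.025,"yaw":0,"gripper":-1},{"x":0,"y":0,"z":0.025,"yaw":0,"gripper":-1}]' >/dev/null; python3 g.py 6.5
python3 -m inch '[{"x":0,"y":0,"z":0.025,"yaw":0,"gripper":-1},{"x":0,"y":0,"z":0.025,"yaw":0,"gripper":-1}]' >/dev/null; python3 g.py 6.5
python3 -m inch '[{"x":0,"y":0,"z":0.025,"yaw":0,"gripper":-1},{"x":0,"y":0,"z":0.025,"yaw":0,"gripper":-1}]' >/dev/null; python3 g.py 6.5
```

```text
z 204.37 F [1.3 0.8 3. ] w 18.9
z 203.86 F [1.9 0.1 3.5] w 19.1
z 203.50 F [1.1 0.3 2.6] w 19.1
z 202.83 F [1.6 0.  3. ] w 18.9
```

```bash
set -e
python3 -m inch '[{"x":0,"y":0.02,"z":0.025,"yaw":0,"gripper":-1},{"x":0,"y":0,"z":0.025,"yaw":0,"gripper":-1}]' >/dev/null; python3 g.py 5.5
python3 -m inch '[{"x":0,"y":0,"z":0.025,"yaw":0,"gripper":-1},{"x":0,"y":0,"z":0.025,"yaw":0,"gripper":-1}]' >/dev/null; python3 g.py 5.5
python3 -m inch '[{"x":0,"y":0,"z":0.025,"yaw":0,"gripper":-1},{"x":0,"y":0,"z":0.025,"yaw":0,"gripper":-1}]' >/dev/null; python3 g.py 5.5
python3 -m inch '[{"x":0,"y":0,"z":0.025,"yaw":0,"gripper":-1},{"x":0,"y":0,"z":0.025,"yaw":0,"gripper":-1}]' >/dev/null; python3 g.py 5.5
python3 -m inch '[{"x":0,"y":0,"z":0.025,"yaw":0,"gripper":-1},{"x":0,"y":0,"z":0.025,"yaw":0,"gripper":-1}]' >/dev/null; python3 g.py 5.5
python3 -m inch '[{"x":0,"y":0,"z":0.025,"yaw":0,"gripper":-1},{"x":0,"y":0,"z":0.025,"yaw":0,"gripper":-1}]' >/dev/null; python3 g.py 5.5
python3 -m inch '[{"x":0,"y":0,"z":0.025,"yaw":0,"gripper":-1},{"x":0,"y":0,"z":0.025,"yaw":0,"gripper":-1}]' >/dev/null; python3 g.py 5.5
python3 -m inch '[{"x":0,"y":0,"z":0.025,"yaw":0,"gripper":-1},{"x":0,"y":0,"z":0.025,"yaw":0,"gripper":-1}]' >/dev/null; python3 g.py 5.5
python3 -m inch '[{"x":0,"y":0,"z":0.025,"yaw":0,"gripper":-1},{"x":0,"y":0,"z":0.025,"yaw":0,"gripper":-1}]' >/dev/null; python3 g.py 5.5
python3 -m inch '[{"x":0,"y":0,"z":0.025,"yaw":0,"gripper":-1},{"x":0,"y":0,"z":0.025,"yaw":0,"gripper":-1}]' >/dev/null; python3 g.py 5.5
```

```text
z 202.43 F [1.8 0.6 4.3] w 19.5
z 201.84 F [1.2 0.5 2.4] w 19.2
z 201.41 F [ 0.5 -0.2  2.1] w 18.9
z 200.84 F [ 1.5 -0.3  1.4] w 19.1
z 200.42 F [ 1.1 -0.   1. ] w 19.1
z 199.90 F [1.5 0.1 3.4] w 19.2
z 199.65 F [ 0.8 -0.1  6. ] w 19.0
```

```bash

python3 -m inch '[{"x":0,"y":0,"z":0,"yaw":0,"gripper":-1}]' >/dev/null; python3 g.py 5.5
python3 -m inch '[{"x":0,"y":0,"z":0.025,"yaw":0,"gripper":-1}]' >/dev/null; python3 g.py 5.5
```

```text
z 199.68 F [2.4 0.5 4.3] w 19.4
z 199.52 F [ 1.5 -0.4  5.9] w 19.2
```

```bash

python3 -m inch '[{"x":0,"y":0,"z":0.025,"yaw":0,"gripper":-1},{"x":0,"y":0,"z":0,"yaw":0,"gripper":-1}]' >/dev/null; python3 g.py 5.5
python3 -m inch '[{"x":0,"y":0,"z":0,"yaw":0,"gripper":-1}]' >/dev/null; python3 g.py 5.5
```

```text
z 199.41 F [0.8 0.4 5.7] w 18.8
z 199.42 F [1.3 0.6 6.1] w 19.2
```

```bash

python3 -m inch '[{"x":0,"y":0,"z":0.025,"yaw":0,"gripper":-1},{"x":0,"y":0,"z":0,"yaw":0,"gripper":-1}]' >/dev/null; python3 g.py 5.5
python3 -m inch '[{"x":0,"y":0,"z":0,"yaw":0,"gripper":-1}]' >/dev/null; python3 g.py 5.5
```

```text
z 199.36 F [ 0.8 -0.2  5.6] w 18.9
z 199.35 F [ 0.4 -0.1  6.6] w 19.2
```

```bash

python3 -m inch '[{"x":0,"y":0,"z":0.03,"yaw":0,"gripper":-1},{"x":0,"y":0,"z":0,"yaw":0,"gripper":-1}]' >/dev/null; python3 g.py 7.5 && python3 -m inch '[{"x":0,"y":0,"z":0.03,"yaw":0,"gripper":-1},{"x":0,"y":0,"z":0,"yaw":0,"gripper":-1}]' >/dev/null; python3 g.py 7.5
python3 -c "
from workcell import telemetry as t;s=t.state();print(s['ee_pos'],s['ee_rot'],s['torque'],s['time_s'])"
```

```text
z 199.27 F [0.9 0.4 7.9] w 18.8
z 199.27 F [0.9 0.4 7.9] w 18.8
[ 539.49269057 -132.49204233  199.26913616] [1.79940729e+02 4.53634654e-02 1.09391442e+02] [-0.0933528  -0.17364111 -0.00142343] 12.9167
```

The pin has bottomed: about 5.5 N above the drag plateau, so well under 14 N, at a depth of about 19 mm. I'll open just enough to clear the grip and still overlap the foot disc.

```bash

python3 -m inch '[{"x":0,"y":0,"z":0,"yaw":0,"gripper":-0.7},{"x":0,"y":0,"z":0,"yaw":0,"gripper":-0.4},{"x":0,"y":0,"z":0,"yaw":0,"gripper":-0.4},{"x":0,"y":0,"z":0,"yaw":0,"gripper":-0.4},{"x":0,"y":0,"z":0,"yaw":0,"gripper":-0.4}]'
python3 - <<'E'
from h import *
grab("scene","sc5.png"); grab("side","s5.png")
z=lambda s,x,y,w,h:cv2.resize(load(s)["im"][y:y+h,x:x+w],(400,300),interpolation=cv2.INTER_CUBIC)
cv2.imwrite("pics/c5.png",np.hstack([z("sc5.png",240,200,80,60),z("s5.png",310,155,80,60)]))
E
```

```text
time_s: 13.33
ee_pos: [538.4, -132.2, 197.5]
ee_rot: [-179.9, -0.1, 109.4]
force: [-0.2, -0.1, -0.3]
gripper_width: 27.4
```

View pics/c5.png

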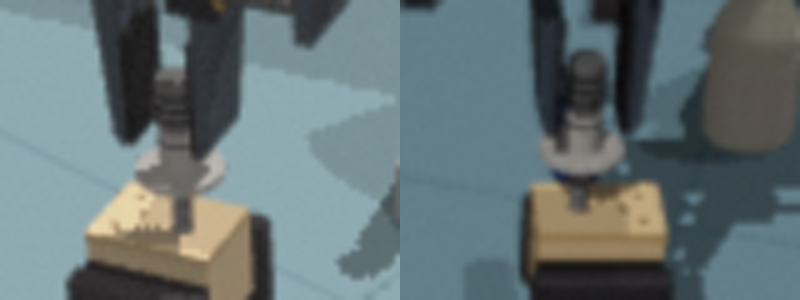

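The gauge stands free in the socket in c5, with the fingers clear on both sides and the disc at scene tile (180,172). Now I'll go down onto the disc.

```bash
set -e
python3 -m inch '[{"x":0,"y":0.08,"z":0.3,"yaw":0,"gripper":-0.4},{"x":0,"y":0,"z":0.4,"yaw":0,"gripper":-0.4},{"x":0,"y":0,"z":0.3,"yaw":0,"gripper":-0.4},{"x":0,"y":0,"z":0.2,"yaw":0,"gripper":-0.4}]' >/dev/null; python3 g.py 3.5
python3 -m inch '[{"x":0,"y":0,"z":0.15,"yaw":0,"gripper":-0.4},{"x":0,"y":0,"z":0.15,"yaw":0,"gripper":-0.4}]' >/dev/null; python3 g.py 3.5
python3 -m inch '[{"x":0,"y":0,"z":0.15,"yaw":0,"gripper":-0.4},{"x":0,"y":0,"z":0.15,"yaw":0,"gripper":-0.4}]' >/dev/null; python3 g.py 3.5
python3 -m inch '[{"x":0,"y":0,"z":0.15,"yaw":0,"gripper":-0.4},{"x":0,"y":0,"z":0.15,"yaw":0,"gripper":-0.4}]' >/dev/null; python3 g.py 3.5
python3 -m inch '[{"x":0,"y":0,"z":0.15,"yaw":0,"gripper":-0.4},{"x":0,"y":0,"z":0.15,"yaw":0,"gripper":-0.4}]' >/dev/null; python3 g.py 3.5
python3 -m inch '[{"x":0,"y":0,"z":0.15,"yaw":0,"gripper":-0.4},{"x":0,"y":0,"z":0.15,"yaw":0,"gripper":-0.4}]' >/dev/null; python3 g.py 3.5
python3 -m inch '[{"x":0,"y":0,"z":0.15,"yaw":0,"gripper":-0.4},{"x":0,"y":0,"z":0.15,"yaw":0,"gripper":-0.4}]' >/dev/null; python3 g.py 3.5
```

```text
z 185.59 F [ 0.2 -0.6  0.4] w 27.3
z 183.09 F [ 0.1 -0.4 -0.7] w 27.4
z 180.55 F [-0.3  0.2  2.5] w 27.0
z 177.55 F [-1.7 -0.6  1.4] w 27.3
z 174.38 F [-1.6 -0.3  1.7] w 27.6
z 171.26 F [-0.4 -0.4  2.4] w 27.1
z 168.23 F [-0.4 -1.7  1.5] w 27.3
```

```bash
set -e
python3 -m inch '[{"x":0,"y":0,"z":0.15,"yaw":0,"gripper":-0.4},{"x":0,"y":0,"z":0.15,"yaw":0,"gripper":-0.4}]' >/dev/null; python3 g.py 4
python3 -m inch '[{"x":0,"y":0,"z":0.15,"yaw":0,"gripper":-0.4},{"x":0,"y":0,"z":0.15,"yaw":0,"gripper":-0.4}]' >/dev/null; python3 g.py 4
python3 -m inch '[{"x":0,"y":0,"z":0.15,"yaw":0,"gripper":-0.4},{"x":0,"y":0,"z":0.15,"yaw":0,"gripper":-0.4}]' >/dev/null; python3 g.py 4
python3 -m inch '[{"x":0,"y":0,"z":0.1,"yaw":0,"gripper":-0.4},{"x":0,"y":0,"z":0.1,"yaw":0,"gripper":-0.4}]' >/dev/null; python3 g.py 4
python3 -m inch '[{"x":0,"y":0,"z":0.05,"yaw":0,"gripper":-0.4},{"x":0,"y":0,"z":0.05,"yaw":0,"gripper":-0.4}]' >/dev/null; python3 g.py 4
python3 -m inch '[{"x":0,"y":0,"z":0.05,"yaw":0,"gripper":-0.4}]' >/dev/null; python3 g.py 4
python3 -m inch '[{"x":0,"y":0,"z":0.05,"yaw":0,"gripper":-0.4}]' >/dev/null; python3 g.py 4
python3 -m inch '[{"x":0,"y":0,"z":0.05,"yaw":0,"gripper":-0.4}]' >/dev/null; python3 g.py 4
python3 -m inch '[{"x":0,"y":0,"z":0.05,"yaw":0,"gripper":-0.4}]' >/dev/null; python3 g.py 4
python3 -m inch '[{"x":0,"y":0,"z":0.05,"yaw":0,"gripper":-0.4}]' >/dev/null; python3 g.py 4
python3 -m inch '[{"x":0,"y":0,"z":0.05,"yaw":0,"gripper":-0.4}]' >/dev/null; python3 g.py 4
python3 -m inch '[{"x":0,"y":0,"z":0.05,"yaw":0,"gripper":-0.4}]' >/dev/null; python3 g.py 4
python3 -m inch '[{"x":0,"y":0,"z":0.05,"yaw":0,"gripper":-0.4}]' >/dev/null; python3 g.py 4
```

```text
z 165.20 F [-2.1 -0.   1.2] w 27.4
z 162.21 F [-0.2 -0.7  1.4] w 27.0
z 159.19 F [-0.8 -1.4  3. ] w 27.3
z 157.27 F [-0.7 -2.   2.3] w 27.8
z 156.33 F [-1.4 -1.3  2.2] w 27.4
z 155.87 F [-1.4 -1.2  1.7] w 27.3
z 155.38 F [-0.5 -1.1  2.7] w 27.4
z 154.89 F [-0.8 -0.7  2.3] w 27.3
z 154.37 F [-0.9 -1.7  1.5] w 27.4
z 153.86 F [-0.5 -0.6  1.3] w 27.4
z 153.33 F [-1.1 -1.5  2.7] w 27.5
z 153.28 F [-2.8 -1.1  7.4] w 27.2
```

```bash

python3 -m inch '[{"x":0,"y":0,"z":0.03,"yaw":0,"gripper":-0.4},{"x":0,"y":0,"z":0,"yaw":0,"gripper":-0.4}]' >/dev/null; python3 g.py 4
python3 -m inch '[{"x":0,"y":0,"z":-0.1,"yaw":0,"gripper":-0.4},{"x":0,"y":0,"z":-0.1,"yaw":0,"gripper":-0.4},{"x":0,"y":0,"z":0,"yaw":0,"gripper":-0.1},{"x":0,"y":0,"z":0,"yaw":0,"gripper":0.1},{"x":0,"y":0,"z":0,"yaw":0,"gripper":0.1},{"x":0,"y":0,"z":0,"yaw":0,"gripper":0.1}]'; python3 g.py 4
```

```text
z 153.28 F [-2.9 -1.7  5.8] w 27.5
time_s: 16.85
ee_pos: [540.0, -132.0, 154.3]
ee_rot: [-180.0, -0.0, 109.4]
force: [0.1, -0.6, 0.4]
gripper_width: 49.3
z 154.34 F [ 0.1 -0.6  0.4] w 49.3
```

```bash

python3 -m inch '[{"x":0,"y":0,"z":-0.5,"yaw":0,"gripper":0.1},{"x":0,"y":0,"z":-1,"yaw":0,"gripper":0.1},{"x":0,"y":0,"z":-1.5,"yaw":0,"gripper":0.1},{"x":0,"y":0,"z":-2,"yaw":0,"gripper":0.1},{"x":0,"y":0,"z":-2,"yaw":0,"gripper":0.1},{"x":0,"y":0,"z":-2,"yaw":0,"gripper":0.1},{"x":0,"y":0,"z":-1.5,"yaw":0,"gripper":0.1},{"x":0,"y":0,"z":-1,"yaw":0,"gripper":0.1},{"x":0,"y":0,"z":0,"yaw":0,"gripper":0.1},{"x":0,"y":0,"z":0,"yaw":0,"gripper":0.1}]'; python3 g.py 4
python3 - <<'E'
from h import *
for n,s in(("scene","sc6.png"),("side","s6.png"),("wrist","w6.png")): grab(n,s)
z=lambda s,x,y,w,h:cv2.resize(load(s)["im"][y:y+h,x:x+w],(400,300),interpolation=cv2.INTER_CUBIC)
cv2.imwrite("pics/c6.png",np.vstack([np.hstack([z("sc6.png",240,200,80,60),z("s6.png",310,155,80,60)]),np.hstack([z("sc6.png",170,120,320,240),z("s6.png",180,160,320,240)])]))
E
```

```text
time_s: 17.68
ee_pos: [540.0, -132.1, 270.0]
ee_rot: [180.0, 0.0, 109.4]
force: [0.0, -0.7, -0.5]
gripper_width: 50.4
z 269.96 F [ 0.  -0.7 -0.5] w 50.4
```

View pics/c6.png

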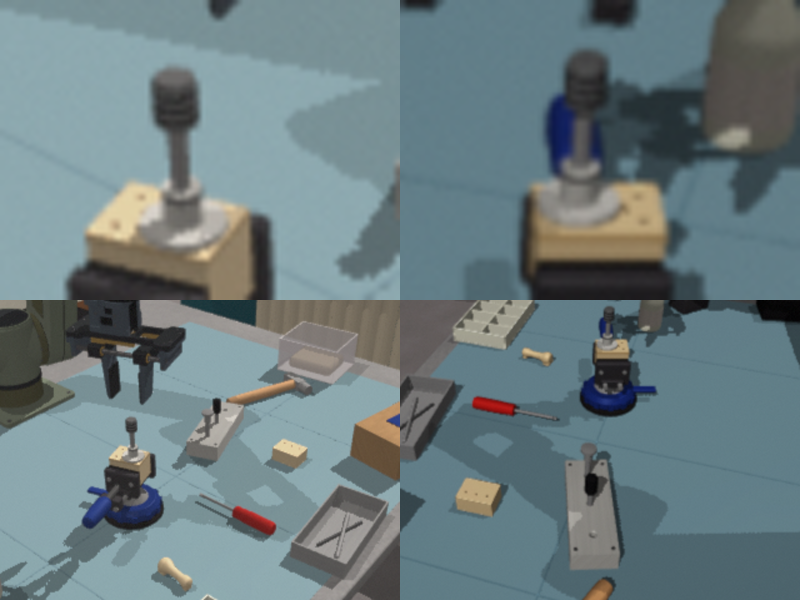

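```bash
python3 - <<'E'
from h import *
s,d=load("sc6.png"),load("s6.png")
print("top",tri([ray(s,275,214.8),ray(d,347,166.6)]))
for z in(127,205.4): print(proj(s,(539.4,-132.3,z)),proj(d,(539.4,-132.3,z)))
env.job_done()
E
```

```text
top (array([ 539.44410965, -130.55411377,  206.77606352]), [np.float64(0.7940691770686922), np.float64(0.7940691770688729)])
[276.18939186 245.63966035] [344.76526656 196.31193814]
[274.13157536 215.47980339] [346.84664001 166.96200881]
the job is handed in; nothing more can be done
```

The depth gauge is standing in the socket with its pin bottomed out and its foot down on the bone, and I handed the job in at about 18 s of the 54 s limit. No verdict is reported.

- **Pin:** I took the gauge from the stand hole nearest the side camera. I pushed the pin down against about 4–5 N of drag until it met a stiff stop, and stopped with about 5.5 N on the floor (limit 14 N). That puts the socket depth at about 19.5 mm.
- **Foot:** I let go of the grip and pushed the disc down with the fingertips, against about 2 N of friction. It met the bone within 0.3 mm of the height expected for a flat seat, with about 7 N at most.
- **Last checks:** The final pictures show the gauge upright, the foot flat on the block, and the gripper about 40 mm clear of the gauge. The tamp, dilator, mallet, driver, metatarsal, spare block and flask look unmoved.
- **Small disagreement:** The cameras put the top of the gauge at 206.8 mm, against 205.4 mm from the arm. That is within the 2 mm camera calibration, so I changed nothing.
- **Side load:** There was up to about 3 N sideways while the pin went in and the foot came down. I eased it during insertion, and it was back to noise level once I let go.

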